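# Bring the pattern press down one turn

### The job

Bring the plate of the card-pattern press down by exactly one turn of its screw: push the red upright handle of the hand wheel round clockwise (seen from above) through one full turn, so that it stands again where it stood at the start, then leave it. Push it with the fingers, never pinch the handle between the fingers, and leave the other things on the table where they lie.

Things in the scene. Friction and masses are not known exactly. Their poses are not given: they have to be found in the camera images.
- press: Heavy green screw press, bolted to the table (cannot move): base plate 180 x 250 mm, 16 mm thick, two steel columns and a green crosshead whose top is 142 mm above the table. Origin: on the table, under the wheel's axis; z is up, the crosshead runs along the press's y. A 150 x 160 mm grey plate hangs between the columns over a fixed stack of brown card patterns; it goes down about 6 mm per turn of the wheel.
- wheel_centre (a point): Point on the upright axis of the hand wheel, at mid-height of its rim, 162 mm above the table. The wheel lies level above the crosshead: green round rim of 89 mm outer radius, bar 14 mm thick (its top is 169 mm above the table), three spokes, a hub of 22 mm radius with its top 172 mm above the table. The steel screw, 22 mm thick, stands up through the hub to at most 212 mm above the table.
- handle_mid (a point): Middle of the red upright handle, 200 mm above the table. The handle is a round post 21 mm thick, standing on one of the spokes 75 mm from the wheel's axis; it spins freely on its own pin; its top is 225 mm above the table, its red part begins 171 mm above the table, and everything else within its circle except the screw is lower than 175 mm.
- handle: The red handle itself (see handle_mid); origin at its foot, 162 mm above the table, on its own centre line; z is up.
- wheel (a joint): Angle of the hand wheel in rad: it grows clockwise as seen from above, 2 pi per turn, and does not wrap. It starts anywhere from -2.5 to 2.5; stops at -3 and 11. The wheel turns stiffly (about 2 to 4 N at the handle) and stays where it is left.
- thread_spool: Spool of blue thread, 42 mm in diameter, 54 mm high, standing loose; origin under its centre.
- pin_tin: Round pin tin with a yellow lid, 66 mm in diameter, 34 mm high, loose; origin under its centre.
- pattern_weight: Brass pattern weight with a knob, 60 mm in diameter, 57 mm high, loose; origin under its centre.
- shears: Tailor's shears with black handles, lying loose and flat, about 245 mm long and 12 mm high; origin on the table near the pivot, x towards the blade tip.

How it is judged:
On the way:
1. the fingers push the handle across the far half of its circle (distance of handle_mid from where it was at the start of the episode above 0.11 m and contact force between the fingers and handle above 0.3 N), for 0.1 s.
At the end, for the whole second after the job is handed in: The wheel has been turned clockwise by one full turn, neither none nor two: the handle stands still within 10 mm (about 8 degrees) of where it was at the start, and the spool, tin, weight and shears lie within 20 mm of where they were (distance of handle_mid from where it was at the start of the episode below 0.01 m and value of joint wheel between 3.14 and 9.42 rad and velocity of joint wheel between -0.05 and 0.05 rad/s and distance of each of thread_spool, pin_tin, pattern_weight, shears from where it was at the start of the episode below 0.02 m); the robot touches nothing.
It fails at once if the handle is pinched between the fingers (pressed with the grasp point inside it) (horizontal distance between the grasp point and handle_mid below 0.013 m and z of the grasp point in the frame of handle_mid below 0.04 m and contact force between the fingers and handle above 1 N).
It fails at once if a thing beside the press is lifted, carried or knocked away (distance of any of thread_spool, pin_tin, pattern_weight, shears from where it was at the start of the episode above 0.03 m).
It also fails if it takes over 54 s, if anything falls off the work surface, if the arm or the gripper's body presses on something with over 40 N, if the wrist force passes 120 N, or if a joint passes its speed limit or range.

### The arm

A 6-joint arm with a two-finger parallel gripper is mounted at the origin on the work surface. World frame = base frame: x ahead of the robot, y to its left, z up, the work surface at z = 0. Lengths are in m, angles in rad, forces in N, time in s.
With the tool pointing down it reaches from about 0.3 to 0.875 m from the base axis. Payload 6.4 kg.
Tool frame: the origin (TCP) lies midway between the tips of the shut fingers; the grasp point (between the pads) lies 19 mm behind it (ctrl.pinch_z is the distance from the TCP to the grasp point, in m); z points along the fingers, y is the line along which they close (so a half turn about z gives the same grasp; the last joint's range is limited). The gripper opens to 85 mm and grips with 20 to 120 N. Pads are 22 mm wide; open, the fingers measure 114 mm over their backs; the gripper's body (76 mm by 85 mm) begins 54 mm behind the grasp point. The pads swing forward as they close: fully open they stand 13 mm farther back than shut.
Start: joints at [0.939, 0.181, 1.607, -0, 1.354, -0.206], TCP at [0.237, 0.524, 0.231] pointing down, gripper open.
Joint ranges: [-2.99, 2.99], [-0.89, 2.07], [0.3, 2.58], [-1.14, 4.28], [0, 2.63], [-3.12, 3.12]. Speed limits (rad/s): [2.57, 2.57, 3.01, 3.14, 3.14, 3.14].

### API

Orientations are given as a unit quaternion [w, x, y, z].
In Python, from bench import ctrl gives the robot as it stands.
- The arm moves only by the tool apply_moves, never from a script. Its argument "moves" is a list of rows, each an object with "jaw": the opening, from 0 (shut) to 1 (fully open); "offset": the shift along the tool's x, y, z in mm, a list of three; "rot": the turn, a rotation vector about the tool's x, y, z in degrees, a list of three. In form: [{"jaw": jaw, "offset": [dx, dy, dz], "rot": [ax, ay, az]}, ...]. A call has exactly 5 rows; each row shifts and turns the commanded pose from where the row before left it, along the tool's axes as they then stand; what a row does not reach is not made up. A row lasts 1/8 s, in which the tool goes at most 62.5 mm and 10.7 degrees, less where a joint would pass 70% of its speed; a pose out of reach is approached as far as the arm can. A call is refused whole if a number of a shift passes 62.5 or a number of a turn 10.7, either way. A call with a gripper value outside its range is refused whole. The fingers move at their own pace and stop on an object; the grip force is fixed at half the most. Time passes only in rows, so rows that do not move let the fingers close, or fill a call up. It gives the time, the measured TCP pose, the force, the opening and the grip force at its end, in the units of the state.
- ctrl.get_obs(): the state, without advancing time (a new reading comes with each control period).
- ctrl.camera(name): name is "scene" or "top" or "wrist"; returns (picture, depth): 384x512x3 uint8, red, green, blue; 384x512 float32, m along the optical axis (not along the pixel's ray), 0 where there is no reading.
- ctrl.camera_params(name): a dict with "K" (3x3 intrinsics, pixels), "dist" ([k1, k2, p1, p2, k3] as OpenCV has them; the pictures are not rectified), "cam_to_world" (4x4, takes a point from camera to world coordinates); the wrist camera has in their place "mount" (4x4, takes a point from camera to tool coordinates, whose origin is the TCP and whose axes are the flange's). Camera axes: x right, y down, z forward; pixel columns grow to the right and rows downward; lengths in m; the calibration is good to about 2 mm. A picture is of the moment at which its call begins: read the wrist's pose just before it. camera_params takes no time and is no camera call.
- ctrl.hand_in(): hands the job in; it is judged then, once.
Trained networks look in the newest picture that a camera, given by its name, has taken for a name from the list of things; names that differ only in an ending like _2 or _b are one class to them, and where a whole thing is asked for, a point or a joint stands for the part that bears it (a point fixed in the world has none). Each returns a list of dicts, best first, with "score" (0 to 1); they miss things now and then, are a little off and sometimes report something else, mostly with a low value. They report only what shows in the picture. A call takes as long as a camera call.
- ctrl.outline_of(camera, target): "region" (384x512 bool, what is visible of it) and "position" ([column, row] in pixels, amid what is visible of it).
The state is a dict: "time_s": time; "q": joint angles; "dq": joint speeds; "joint_efforts": joint torques, N m; "eef_pos": TCP position; "eef_rot": TCP orientation; "wrist_force": force on the tool from outside, world axes, zero at the start; "torque": the same for the moment, N m; "opening": opening from 0.0 (shut) to 1.0 (fully open); "grasp_force": force on a finger pad.
Only numpy, scipy, OpenCV 4.12 (cv2) and the standard library are available. Lean on these libraries where they do the work, as an engineer would, in place of code of your own. Each camera call takes 0.05 s, during which the arm holds its last target. There are 200 camera calls.

## Working session

There is one attempt and no reset: what is moved stays moved. The work goes in short steps, Python scripts to look and compute and a tool call to move; the robot and the scene stay as the last step left them, time stands still between calls to the robot, and variables do not carry over. Pictures are saved under pics/ and viewed, at most 10 in all, crops included, and the job is handed in when it is done.

Besides the shell and the picture viewer there is one more tool, called after "Request:" as a command line: name --argument value ..., lists and objects as JSON in quotes. apply_moves: Moves the arm, as the interface text tells. Its arguments: {"type":"object","properties":{"moves":{"type":"array"}},"required":["moves"]}

```bash
ls; mkdir -p pics
cat > h.py <<'E'
import numpy as np, cv2
from bench import ctrl
from scipy.spatial.transform import Rotation as R
def rot(q): return R.from_quat([q[1],q[2],q[3],q[0]])
def save(n,im): cv2.imwrite(f'pics/{n}.png',im[...,::-1])
def world(cam,px,d):
    p=ctrl.camera_params(cam); K=np.array(p['K'])
    u=cv2.undistortPoints(np.array(px,float).reshape(-1,1,2),K,np.array(p['dist']))[:,0]
    c=np.c_[u,np.ones(len(u))]*np.array(d).reshape(-1,1)
    T=np.array(p['cam_to_world']); return c@T[:3,:3].T+T[:3,3]
E
python3 - <<'E'
from h import *
o=ctrl.get_obs(); print({k:np.round(v,3) for k,v in o.items()}); print(rot(o['eef_rot']).as_matrix().round(3))
ims=[]
for c in ['top','scene']:
    im,d=ctrl.camera(c); ims.append(im)
    for t in ['handle','wheel','press','wheel_centre']:
        r=ctrl.outline_of(c,t)
        for x in r[:2]:
            m=x['region']&(d>0); ys,xs=np.nonzero(m)
            if len(ys)<5: continue
            P=world(c,np.c_[xs,ys],d[m])
            print(c,t,round(x['score'],2),np.round(x['position']),m.sum(),np.median(P,0).round(3),np.percentile(P,2,axis=0).round(3),np.percentile(P,98,axis=0).round(3))
            if t=='handle':
                q=P[(P[:,2]>.218)]; print(' top',len(q),q.mean(0) if len(q) else 0)
    save(c,im)
print(ctrl.camera_params('top')['cam_to_world'],ctrl.camera_params('wrist')['mount'])
E
```

```text
pics
{'time_s': np.float64(0.0), 'q': array([ 0.939,  0.182,  1.608,  0.   ,  1.354, -0.206]), 'dq': array([-0.001,  0.   ,  0.002,  0.003,  0.001, -0.001]), 'joint_efforts': array([-0.0000e+00, -4.4487e+01, -3.5133e+01, -0.0000e+00,  9.0000e-03,
       -0.0000e+00]), 'eef_pos': array([0.237, 0.523, 0.23 ]), 'eef_rot': array([-0.   ,  0.211,  0.977, -0.001]), 'wrist_force': array([ 0.268, -0.35 ,  0.184]), 'torque': array([ 0.019,  0.01 , -0.059]), 'grasp_force': np.float64(0.0), 'opening': np.float64(1.0)}
[[-0.911  0.413 -0.001]
 [ 0.413  0.911 -0.001]
 [ 0.    -0.002 -1.   ]]
top handle 0.57 [329. 204.] 111 [ 0.569 -0.1    0.221] [ 0.561 -0.11   0.172] [ 0.578 -0.095  0.227]
 top 69 [ 0.56964007 -0.102999    0.22325949]
top wheel 0.62 [300. 212.] 2529 [ 0.558 -0.037  0.168] [ 0.478 -0.11   0.162] [0.643 0.053 0.222]
top press 0.84 [290. 210.] 8511 [ 0.556 -0.027  0.14 ] [ 0.476 -0.146  0.013] [0.645 0.087 0.209]
top wheel_centre 0.86 [290. 209.] 8578 [ 0.556 -0.027  0.14 ] [ 0.476 -0.146  0.012] [0.646 0.088 0.209]
scene handle 0.45 [215. 213.] 156 [ 0.574 -0.11   0.207] [ 0.564 -
[... 174 characters left out ...]
075  0.038]
 top 0 0
scene press 0.8 [239. 224.] 7473 [ 0.582 -0.061  0.078] [ 0.484 -0.15   0.013] [0.647 0.08  0.208]
scene wheel_centre 0.89 [240. 220.] 7636 [ 0.582 -0.06   0.078] [ 0.482 -0.15   0.012] [0.647 0.082 0.208]
[[ 0.0106975  -0.996306    0.08520516  0.51685328]
 [-0.99977824 -0.00911112  0.01898548  0.025705  ]
 [-0.01813903 -0.08538936 -0.99618253  1.05222127]
 [ 0.          0.          0.          1.        ]] [[ 6.98710393e-04 -9.64442785e-01 -2.64290798e-01  6.68843091e-02]
 [ 9.99999693e-01  5.80276869e-04  5.26186834e-04  5.56708181e-04]
 [-3.54115259e-04 -2.64291085e-01  9.64442895e-01 -1.43064541e-01]
 [ 0.00000000e+00  0.00000000e+00  0.00000000e+00  1.00000000e+00]]
```

Run:
```python
from h import *
from scipy.optimize import least_squares
for c in ['top','scene']:
    im,d=ctrl.camera(c)
    ys,xs=np.nonzero(d>0); P=world(c,np.c_[xs,ys],d[d>0])
    s=(np.hypot(P[:,0]-.56,P[:,1]+.03)<.12)&(P[:,2]>.16)&(P[:,2]<.173); Q=P[s]
    def f(p): 
        r=np.hypot(Q[:,0]-p[0],Q[:,1]-p[1]); return np.where(r>.062,r-.082,0.0)
    r=least_squares(f,[.56,-.03],loss='soft_l1',f_scale=.004); print(c,r.x,len(Q),np.sqrt(np.mean(r.fun**2)))
    s=(np.hypot(P[:,0]-r.x[0],P[:,1]-r.x[1])<.03)&(P[:,2]>.185); print('screw',P[s].mean(0),s.sum(),P[s].max(0))
    h=(np.hypot(P[:,0]-.57,P[:,1]+.104)<.025)&(P[:,2]>.217); print('handle top',P[h].mean(0),np.median(P[h],0),h.sum(),np.ptp(P[h],0))
    if c=='top':
        col=im
        cv2.imwrite('pics/top2.png',cv2.resize(im[100:330,130:430,::-1],(780,598)))
```

```text
top [ 0.56063426 -0.02979113] 2364 0.00485989483250906
screw [ 0.56048712 -0.02982572  0.20884884] 113 [ 0.57154515 -0.0192015   0.212101  ]
handle top [ 0.57011859 -0.10331608  0.22319505] [ 0.56935009 -0.10306784  0.22350925] 77 [0.01888934 0.01553388 0.01133809]
scene [ 0.56174802 -0.03198175] 1741 0.004581241884586921
screw [ 0.56213765 -0.03286874  0.20400488] 131 [ 0.57119878 -0.01906379  0.21522684]
handle top [ 0.57117193 -0.10634108  0.22306434] [ 0.57094876 -0.10663415  0.22314914] 69 [0.02029381 0.01775864 0.01140319]
```

View pics/top2.png

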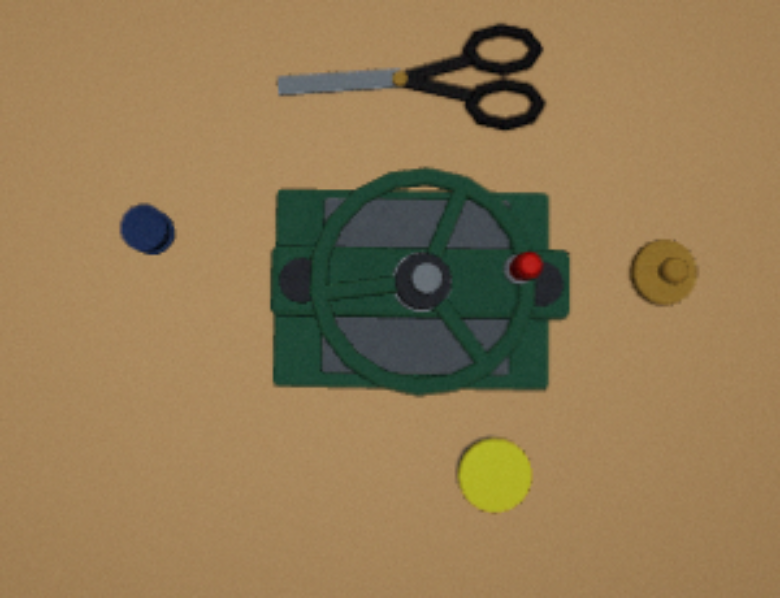

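View pics/scene.png

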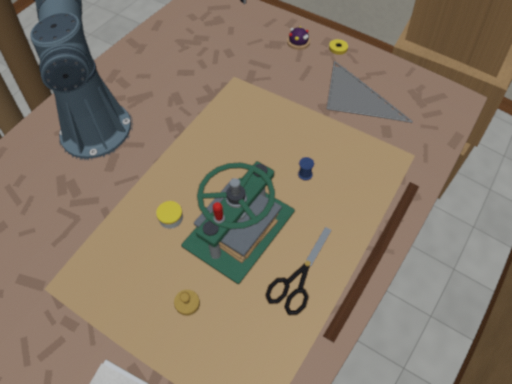

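The top picture shows the wheel hub at about (425,278) in the crop and the red handle on the wheel's right side at about (527,266). The loose things lie well clear of the wheel's circle. The wheel centre is at about (0.561, -0.031) and the handle at (0.570, -0.105), 75 mm apart as specified. My plan is to push with the shut fingers, trailing behind the handle.

```bash
cat >> h.py <<'E'
C=np.array([.561,-.031])
def state():
    o=ctrl.get_obs(); M=rot(o['eef_rot']).as_matrix(); p=o['eef_pos']
    yaw=np.degrees(np.arctan2(M[1,0],M[0,0])); v=p[:2]-C
    print('t',round(float(o['time_s']),2),'p',np.round(p,4),'yaw',round(yaw,1),'phi',np.degrees(np.arctan2(v[1],v[0])).round(1),'r',np.hypot(*v).round(4),'F',np.round(o['wrist_force'],1),'q6',round(float(np.degrees(o['q'][5]))),'open',round(float(o['opening']),2))
    return p,yaw
def plan(targets):  # (x,y,z,yawdeg)
    p,yaw=state(); p=p.copy()
    for x,y,z,w in targets:
        t=np.radians(yaw); X=np.array([np.cos(t),np.sin(t)]); Y=np.array([np.sin(t),-np.cos(t)])
        # tool down: y = z x x with z=-Z
        d=np.array([x,y])-p[:2]; az=-((w-yaw+180)%360-180)
        print('offset',[round(float(d@X),1) for _ in [0]] and [round(float(1000*d@X)),round(float(1000*d@Y)),round(float(-1000*(z-p[2])))],'rot',round(float(az),1))
        p=np.array([x,y,z]); yaw=w
def arc(phi0,n,step,rotstep,yaw0,z=.195,r=.075):
    T=[]
    for i in range(1,n+1):
        a=np.radians(phi0-step*i); T.append((C[0]+r*np.cos(a),C[1]+r*np.sin(a),z,yaw0-rotstep*i))
    plan(T)
E
python3 - <<'E'
from h import *
p,yaw=state()
a=np.array([*p[:2],.275,yaw]); b=np.array([.609,-.0885,.275,yaw+67.7])
print('yaw y check', rot(ctrl.get_obs()['eef_rot']).as_matrix()[:2,1])
plan([a]+[a+(b-a)*i/14 for i in range(1,15)])
E
```

```text
t 0.6 p [0.2375 0.5237 0.2313] yaw 155.6 phi 120.3 r 0.6421 F [ 0.6  0.3 -0.2] q6 -12 open 1.0
yaw y check [0.41299751 0.91073215]
t 0.6 p [0.2375 0.5237 0.2313] yaw 155.6 phi 120.3 r 0.6421 F [ 0.6  0.3 -0.2] q6 -12 open 1.0
offset [0, 0, -44] rot -0.0
offset [-42, -29, 0] rot -4.8
offset [-40, -32, 0] rot -4.8
offset [-37, -36, 0] rot -4.8
offset [-34, -39, 0] rot -4.8
offset [-30, -41, 0] rot -4.8
offset [-27, -44, 0] rot -4.8
offset [-23, -46, 0] rot -4.8
offset [-19, -47, 0] rot -4.8
offset [-15, -49, 0] rot -4.8
offset [-11, -50, 0] rot -4.8
offset [-6, -51, 0] rot -4.8
offset [-2, -51, 0] rot -4.8
offset [2, -51, 0] rot -4.8
offset [6, -51, 0] rot -4.8
```

Request:
apply_moves --moves '[{"jaw": 0,"offset": [0,0,-44],"rot": [0,0,0]},{"jaw": 0,"offset": [-42,-29,0],"rot": [0,0,-4.8]},{"jaw": 0,"offset": [-40,-32,0],"rot": [0,0,-4.8]},{"jaw": 0,"offset": [-37,-36,0],"rot": [0,0,-4.8]},{"jaw": 0,"offset": [-34,-39,0],"rot": [0,0,-4.8]}]'

```text
time_s: 1.23
eef_pos: [0.3446, 0.3464, 0.2755]
eef_rot: [0.0, 0.044, 0.999, 0.0]
wrist_force: [0.6, -0.1, -0.2]
opening: -0.003
grasp_force: 0.0
```

Request:
apply_moves --moves '[{"jaw": 0,"offset": [-30,-41,0],"rot": [0,0,-4.8]},{"jaw": 0,"offset": [-27,-44,0],"rot": [0,0,-4.8]},{"jaw": 0,"offset": [-23,-46,0],"rot": [0,0,-4.8]},{"jaw": 0,"offset": [-19,-47,0],"rot": [0,0,-4.8]},{"jaw": 0,"offset": [-15,-49,0],"rot": [0,0,-4.8]}]'

```text
time_s: 1.85
eef_pos: [0.4767, 0.1272, 0.2756]
eef_rot: [0.0, -0.165, 0.986, 0.0]
wrist_force: [0.8, 0.6, -0.6]
opening: 0.004
grasp_force: 0.0
```

Request:
apply_moves --moves '[{"jaw": 0,"offset": [-11,-50,0],"rot": [0,0,-4.8]},{"jaw": 0,"offset": [-6,-51,0],"rot": [0,0,-4.8]},{"jaw": 0,"offset": [-2,-51,0],"rot": [0,0,-4.8]},{"jaw": 0,"offset": [2,-51,0],"rot": [0,0,-4.8]},{"jaw": 0,"offset": [6,-51,0],"rot": [0,0,-4.8]}]'

```text
time_s: 2.48
eef_pos: [0.6082, -0.0926, 0.2754]
eef_rot: [0.0, -0.366, 0.931, -0.0]
wrist_force: [0.7, 0.9, 0.8]
opening: -0.002
grasp_force: 0.0
```

Run:
```python
from h import *
im,d=ctrl.camera('scene'); cv2.imwrite('pics/s3.png',cv2.resize(im[130:300,120:350,::-1],(780,576)))
b=[.609,-.0885,.275,-136.7]
plan([b,[.609,-.0885,.235,-136.7],[.609,-.0885,.195,-136.7]])
```

```text
t 2.52 p [ 0.6102 -0.0984  0.2748] yaw -137.1 phi -53.8 r 0.0835 F [-2.3 -3.8  0.7] q6 -153 open 0.0
offset [-6, 8, 0] rot -0.4
offset [0, 0, 40] rot -0.0
offset [0, 0, 40] rot -0.0
```

View pics/s3.png

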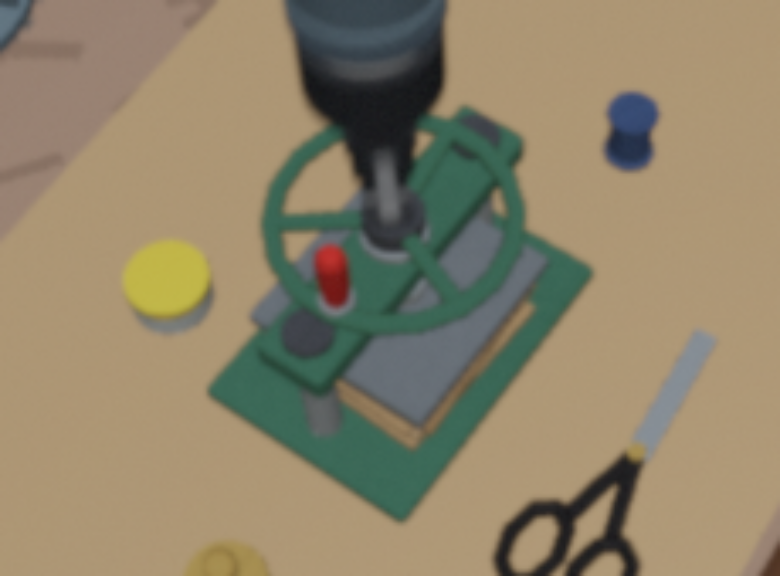

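Run:
```python
from h import *
p=ctrl.camera_params('scene'); T=np.linalg.inv(p['cam_to_world'])
for P in ([.61,-.095,.275],[.57,-.105,.225],[.561,-.031,.212]):
    u=cv2.projectPoints(np.array([P]),cv2.Rodrigues(T[:3,:3])[0],T[:3,3],np.array(p['K']),np.array(p['dist']))[0].ravel()
    print(P,(u-[120,130])*[780/230,576/170])
state()
```

```text
[0.61, -0.095, 0.275] [384.79623134 229.65249506]
[0.57, -0.105, 0.225] [326.62292658 254.536778  ]
[0.561, -0.031, 0.212] [387.42980556 177.08343509]
t 2.52 p [ 0.6102 -0.0984  0.2748] yaw -137.1 phi -53.8 r 0.0835 F [-2.3 -3.8  0.7] q6 -153 open 0.0
```

The picture shows the shut fingers with their tips at about (385,230), which matches the projected TCP. They are clear of the handle at (333,280), so I lower them behind it.

Request:
apply_moves --moves '[{"jaw": 0,"offset": [0,0,0],"rot": [0,0,0]},{"jaw": 0,"offset": [0,0,40],"rot": [0,0,0]},{"jaw": 0,"offset": [0,0,40],"rot": [0,0,0]},{"jaw": 0,"offset": [0,0,0],"rot": [0,0,0]},{"jaw": 0,"offset": [0,0,0],"rot": [0,0,0]}]'

```text
time_s: 3.15
eef_pos: [0.6081, -0.0904, 0.1971]
eef_rot: [0.001, -0.365, 0.931, -0.001]
wrist_force: [0.3, 0.3, -0.5]
opening: 0.005
grasp_force: 0.0
```

Run:
```python
from h import *
p,y=state()
arc(-50,5,10,8,y)
```

```text
t 3.15 p [ 0.6081 -0.0904  0.1971] yaw -137.2 phi -51.6 r 0.0758 F [ 0.3  0.3 -0.5] q6 -152 open 0.0
t 3.15 p [ 0.6081 -0.0904  0.1971] yaw -137.2 phi -51.6 r 0.0758 F [ 0.3  0.3 -0.5] q6 -152 open 0.0
offset [11, 2, 2] rot 8.0
offset [13, 2, 0] rot 8.0
offset [13, 3, 0] rot 8.0
offset [13, 3, 0] rot 8.0
offset [13, 4, 0] rot 8.0
```

Request:
apply_moves --moves '[{"jaw": 0,"offset": [11,2,0],"rot": [0,0,8]},{"jaw": 0,"offset": [13,2,0],"rot": [0,0,8]},{"jaw": 0,"offset": [13,3,0],"rot": [0,0,8]},{"jaw": 0,"offset": [13,3,0],"rot": [0,0,8]},{"jaw": 0,"offset": [13,4,0],"rot": [0,0,8]}]'

```text
time_s: 3.78
eef_pos: [0.5482, -0.1065, 0.1985]
eef_rot: [0.003, -0.022, 1.0, -0.001]
wrist_force: [3.4, -0.8, -0.6]
opening: 0.0
grasp_force: 1.5
```

Run:
```python
from h import *
p,y=state()
arc(-100,5,10,8,-177.2)
im,d=ctrl.camera('top'); P=world('top',np.argwhere(np.ones_like(d))[:,::-1],d.ravel())
c=im.reshape(-1,3).astype(int); s=(c[:,0]>120)&(c[:,1]<60)&(c[:,2]<60)&(P[:,2]>.165)&(P[:,2]<.24)
print('red',s.sum(),P[s].mean(0) if s.any() else '')
```

```text
t 3.77 p [ 0.5482 -0.1065  0.1985] yaw -177.5 phi -99.6 r 0.0765 F [ 3.4 -0.8 -0.6] q6 -116 open 0.0
t 3.77 p [ 0.5482 -0.1065  0.1985] yaw -177.5 phi -99.6 r 0.0765 F [ 3.4 -0.8 -0.6] q6 -116 open 0.0
offset [13, 6, 4] rot 7.7
offset [12, 4, 0] rot 8.0
offset [12, 5, 0] rot 8.0
offset [12, 5, 0] rot 8.0
offset [12, 6, 0] rot 8.0
red 0
```

Request:
apply_moves --moves '[{"jaw": 0,"offset": [13,5,1],"rot": [0,0,8]},{"jaw": 0,"offset": [12,4,1],"rot": [0,0,8]},{"jaw": 0,"offset": [12,5,0],"rot": [0,0,8]},{"jaw": 0,"offset": [12,5,0],"rot": [0,0,8]},{"jaw": 0,"offset": [12,6,0],"rot": [0,0,8]}]'

```text
time_s: 4.45
eef_pos: [0.4961, -0.0697, 0.1966]
eef_rot: [0.003, 0.32, 0.947, -0.001]
wrist_force: [0.9, -2.1, 3.1]
opening: 0.001
grasp_force: 1.5
```

Run:
```python
from h import *
arc(-150,5,10,8,142.8)
```

```text
t 4.45 p [ 0.4961 -0.0697  0.1966] yaw 142.7 phi -149.2 r 0.0755 F [ 0.9 -2.1  3.1] q6 -74 open 0.0
offset [12, 7, 2] rot 7.9
offset [11, 6, 0] rot 8.0
offset [11, 7, 0] rot 8.0
offset [11, 7, 0] rot 8.0
offset [11, 8, 0] rot 8.0
```

Request:
apply_moves --moves '[{"jaw": 0,"offset": [12,7,1],"rot": [0,0,8]},{"jaw": 0,"offset": [11,6,0],"rot": [0,0,8]},{"jaw": 0,"offset": [11,7,0],"rot": [0,0,8]},{"jaw": 0,"offset": [11,7,0],"rot": [0,0,8]},{"jaw": 0,"offset": [11,8,0],"rot": [0,0,8]}]'

```text
time_s: 5.08
eef_pos: [0.4902, -0.0051, 0.1952]
eef_rot: [0.002, 0.625, 0.781, 0.0]
wrist_force: [-1.1, -2.7, 1.1]
opening: -0.0
grasp_force: 1.7
```

Run:
```python
from h import *
arc(160,5,10,8,102.8)
```

```text
t 5.08 p [ 0.4902 -0.0051  0.1952] yaw 102.7 phi 159.9 r 0.0754 F [-1.1 -2.7  1.1] q6 -27 open -0.0
offset [10, 8, 0] rot 7.9
offset [10, 8, 0] rot 8.0
offset [10, 9, 0] rot 8.0
offset [9, 9, 0] rot 8.0
offset [9, 9, 0] rot 8.0
```

Run:
```python
from h import *
arc(160,10,10,9,102.8)
```

```text
t 5.08 p [ 0.4902 -0.0051  0.1952] yaw 102.7 phi 159.9 r 0.0754 F [-1.1 -2.7  1.1] q6 -27 open -0.0
offset [10, 8, 0] rot 8.9
offset [10, 8, 0] rot 9.0
offset [10, 8, 0] rot 9.0
offset [10, 9, 0] rot 9.0
offset [10, 9, 0] rot 9.0
offset [10, 9, 0] rot 9.0
offset [9, 9, 0] rot 9.0
offset [9, 9, 0] rot 9.0
offset [9, 9, 0] rot 9.0
offset [9, 10, 0] rot 9.0
```

Request:
apply_moves --moves '[{"jaw": 0,"offset": [10,8,0],"rot": [0,0,9]},{"jaw": 0,"offset": [10,8,0],"rot": [0,0,9]},{"jaw": 0,"offset": [10,8,0],"rot": [0,0,9]},{"jaw": 0,"offset": [10,9,0],"rot": [0,0,9]},{"jaw": 0,"offset": [10,9,0],"rot": [0,0,9]}]'

```text
time_s: 5.7
eef_pos: [0.5353, 0.0394, 0.195]
eef_rot: [0.002, 0.876, 0.482, 0.001]
wrist_force: [-2.8, -3.6, 3.1]
opening: -0.001
grasp_force: 2.2
```

Run:
```python
from h import *
arc(110,5,10,9,57.8)
im,d=ctrl.camera('scene'); cv2.imwrite('pics/s4.png',cv2.resize(im[130:300,120:350,::-1],(780,576)))
```

```text
t 5.7 p [0.5353 0.0394 0.195 ] yaw 57.6 phi 110.1 r 0.075 F [-2.8 -3.6  3.1] q6 24 open -0.0
offset [10, 9, 0] rot 8.8
offset [9, 9, 0] rot 9.0
offset [9, 9, 0] rot 9.0
offset [9, 9, 0] rot 9.0
offset [9, 10, 0] rot 9.0
```

View pics/s4.png

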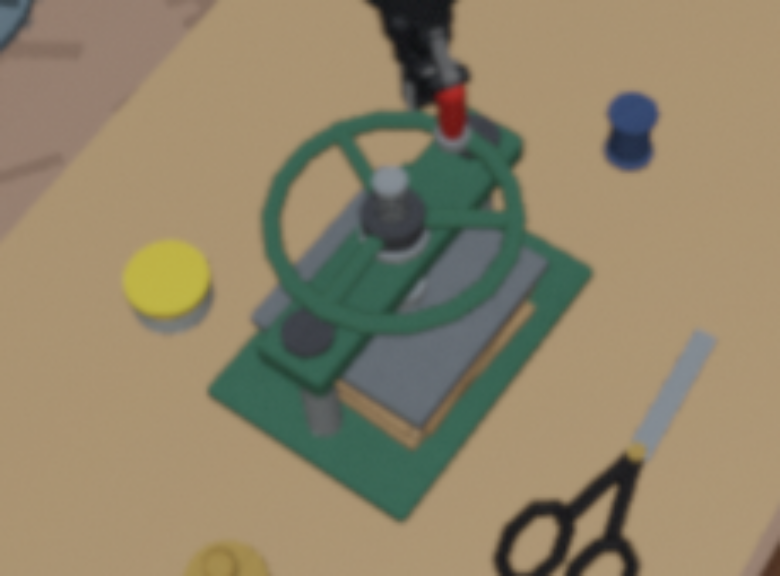

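The handle, at about (452,110), now stands across the wheel from its start, with the fingers behind it. I continue.

Request:
apply_moves --moves '[{"jaw": 0,"offset": [10,9,0],"rot": [0,0,9]},{"jaw": 0,"offset": [9,9,0],"rot": [0,0,9]},{"jaw": 0,"offset": [9,9,0],"rot": [0,0,9]},{"jaw": 0,"offset": [9,9,0],"rot": [0,0,9]},{"jaw": 0,"offset": [9,10,0],"rot": [0,0,9]}]'

```text
time_s: 6.38
eef_pos: [0.5972, 0.0345, 0.1943]
eef_rot: [-0.0, 0.994, 0.111, 0.001]
wrist_force: [-4.7, 0.7, 3.6]
opening: -0.0
grasp_force: 1.9
```

Run:
```python
from h import *
arc(60,5,10,9,12.8)
```

```text
t 6.38 p [0.5972 0.0345 0.1943] yaw 12.8 phi 61.1 r 0.0748 F [-4.7  0.7  3.6] q6 69 open -0.0
offset [10, 10, -1] rot 9.0
offset [9, 10, 0] rot 9.0
offset [8, 10, 0] rot 9.0
offset [8, 10, 0] rot 9.0
offset [8, 10, 0] rot 9.0
```

Request:
apply_moves --moves '[{"jaw": 0,"offset": [10,10,-1],"rot": [0,0,9]},{"jaw": 0,"offset": [9,10,0],"rot": [0,0,9]},{"jaw": 0,"offset": [8,10,0],"rot": [0,0,9]},{"jaw": 0,"offset": [8,10,0],"rot": [0,0,9]},{"jaw": 0,"offset": [8,10,0],"rot": [0,0,9]}]'

```text
time_s: 7.0
eef_pos: [0.6344, -0.0168, 0.1947]
eef_rot: [-0.001, 0.961, -0.277, 0.0]
wrist_force: [-0.9, 3.5, -0.5]
opening: 0.001
grasp_force: 1.6
```

Run:
```python
from h import *
arc(10,5,10,9,-32.2)
```

```text
t 7.0 p [ 0.6344 -0.0168  0.1947] yaw -32.2 phi 10.9 r 0.0748 F [-0.9  3.5 -0.5] q6 110 open 0.0
offset [9, 11, 0] rot 9.0
offset [8, 11, 0] rot 9.0
offset [8, 11, 0] rot 9.0
offset [7, 11, 0] rot 9.0
offset [7, 11, 0] rot 9.0
```

Request:
apply_moves --moves '[{"jaw": 0,"offset": [9,11,0],"rot": [0,0,9]},{"jaw": 0,"offset": [8,11,0],"rot": [0,0,9]},{"jaw": 0,"offset": [8,11,0],"rot": [0,0,9]},{"jaw": 0,"offset": [7,11,0],"rot": [0,0,9]},{"jaw": 0,"offset": [7,11,0],"rot": [0,0,9]}]'

```text
time_s: 7.62
eef_pos: [0.6187, -0.0804, 0.1948]
eef_rot: [-0.001, 0.781, -0.624, 0.001]
wrist_force: [2.5, 1.8, -2.1]
opening: -0.003
grasp_force: 1.4
```

```bash
cat >> h.py <<'E'
def handle(c):
    im,d=ctrl.camera(c); P=world(c,np.argwhere(np.ones_like(d))[:,::-1],d.ravel())
    hsv=cv2.cvtColor(im,cv2.COLOR_RGB2HSV).reshape(-1,3); h=hsv[:,0]
    s=((h<8)|(h>172))&(hsv[:,1]>150)&(hsv[:,2]>60)&(np.hypot(P[:,0]-C[0],P[:,1]-C[1])<.1)&(P[:,2]>.19)&(P[:,2]<.235)
    for q,n in ((s,'all'),(s&(P[:,2]>.217),'top')):
        if q.any():
            m=P[q].mean(0); v=m[:2]-C; print(c,n,q.sum(),m.round(4),np.degrees(np.arctan2(v[1],v[0])).round(1))
    return im
E
python3 - <<'E'
from h import *
state()
for c in ('top','scene'): im=handle(c)
cv2.imwrite('pics/s5.png',cv2.resize(im[130:300,120:350,::-1],(780,576)))
E
```

```text
t 7.62 p [ 0.6187 -0.0804  0.1948] yaw -77.2 phi -40.6 r 0.0759 F [ 2.5  1.8 -2.1] q6 149 open -0.0
scene all 114 [ 0.5988 -0.0999  0.2151] -61.2
scene top 64 [ 0.5972 -0.0983  0.2231] -61.7
```

View pics/s5.png

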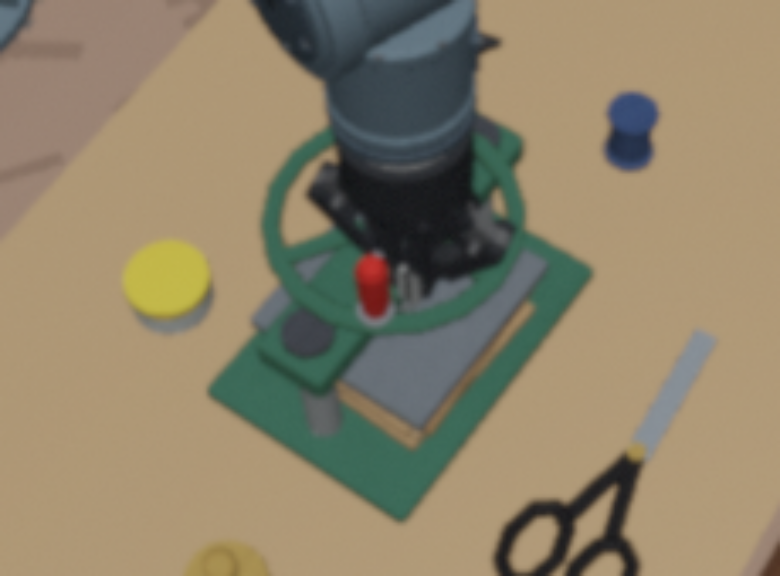

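The handle, at about (372,285), is some 20° short of its start, measured at -61.7° against -82.3°. I do the last stretch in smaller steps.

Run:
```python
from h import *
arc(-40.6,4,4.2,0,-77.2)
```

```text
t 7.72 p [ 0.618  -0.0814  0.1949] yaw -77.1 phi -41.5 r 0.0761 F [-0.   1.3  0.6] q6 149 open -0.0
offset [2, 4, 0] rot 0.1
offset [3, 5, 0] rot -0.0
offset [2, 5, 0] rot -0.0
offset [2, 5, 0] rot -0.0
```

Request:
apply_moves --moves '[{"jaw": 0,"offset": [3,5,0],"rot": [0,0,0]},{"jaw": 0,"offset": [3,5,0],"rot": [0,0,0]},{"jaw": 0,"offset": [2,5,0],"rot": [0,0,0]},{"jaw": 0,"offset": [2,5,0],"rot": [0,0,0]},{"jaw": 0,"offset": [0,0,0],"rot": [0,0,0]}]'

```text
time_s: 8.35
eef_pos: [0.5997, -0.0952, 0.193]
eef_rot: [0.0, 0.782, -0.624, -0.0]
wrist_force: [0.9, 0.6, -0.4]
opening: 0.002
grasp_force: 0.1
```

Run:
```python
from h import *
state()
for c in ('top','scene'): handle(c)
```

```text
t 8.35 p [ 0.5997 -0.0952  0.193 ] yaw -77.2 phi -58.9 r 0.0749 F [ 0.9  0.6 -0.4] q6 147 open 0.0
scene all 92 [ 0.5808 -0.1085  0.2131] -75.6
scene top 43 [ 0.5794 -0.1077  0.2227] -76.5
```

Request:
apply_moves --moves '[{"jaw": 0,"offset": [1,3.5,0],"rot": [0,0,0]},{"jaw": 0,"offset": [1,3.5,0],"rot": [0,0,0]},{"jaw": 0,"offset": [0,0,0],"rot": [0,0,0]},{"jaw": 0,"offset": [-4,-14,0],"rot": [0,0,0]},{"jaw": 0,"offset": [0,0,-60],"rot": [0,0,0]}]'

```text
time_s: 9.07
eef_pos: [0.6047, -0.0898, 0.2482]
eef_rot: [0.002, 0.782, -0.624, -0.005]
wrist_force: [0.8, 0.1, 0.6]
opening: -0.002
grasp_force: 0.0
```

Request:
apply_moves --moves '[{"jaw": 0,"offset": [0,0,-40],"rot": [0,0,0]},{"jaw": 0,"offset": [-10,-60,0],"rot": [0,0,0]},{"jaw": 0,"offset": [-10,-60,0],"rot": [0,0,0]},{"jaw": 0,"offset": [0,-40,0],"rot": [0,0,0]},{"jaw": 0,"offset": [0,0,0],"rot": [0,0,0]}]'

```text
time_s: 9.7
eef_pos: [0.7602, -0.0346, 0.2902]
eef_rot: [0.001, 0.782, -0.623, -0.001]
wrist_force: [-0.9, 1.1, -0.6]
opening: -0.003
grasp_force: 0.0
```

Run:
```python
from h import *
state()
for c in ('top','scene'):
    im=handle(c)
    old=cv2.imread(f'pics/{c}.png')[...,::-1]
    cv2.imwrite(f'pics/cmp_{c}.png',np.hstack([cv2.resize(i[100:330,130:430],(400,306)) for i in (old,im)])[...,::-1])
```

```text
t 9.7 p [ 0.7602 -0.0346  0.2902] yaw -77.1 phi -1.0 r 0.1993 F [-0.9  1.1 -0.6] q6 156 open -0.0
top all 6 [ 0.5704 -0.1112  0.2216] -83.3
top top 6 [ 0.5704 -0.1112  0.2216] -83.3
scene all 112 [ 0.5736 -0.108   0.2142] -80.7
scene top 60 [ 0.5719 -0.1062  0.2226] -81.7
```

View pics/cmp_top.png

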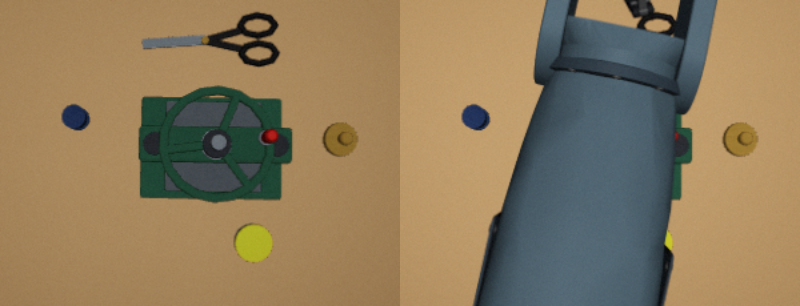

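The top view has the arm over the wheel. In the scene camera the handle top is at (0.572, -0.106), against (0.571, -0.106) at the start. I compare the red pixels directly and hand in if they agree.

Run:
```python
from h import *
im,_=ctrl.camera('scene'); old=cv2.imread('pics/scene.png')[...,::-1]
def cen(i):
    h=cv2.cvtColor(np.ascontiguousarray(i),cv2.COLOR_RGB2HSV); m=((h[...,0]<8)|(h[...,0]>172))&(h[...,1]>150)&(h[...,2]>60)
    m[:180]=0; m[250:]=0; m[:,:190]=0; m[:,280:]=0
    return np.argwhere(m).mean(0),m.sum()
a,b=cen(old),cen(im); print(a,b)
print('table change px', (np.abs(im.astype(int)-old).sum(2)>90)[250:].sum(), max(abs(ctrl.get_obs()['dq'])))
if np.hypot(*(a[0]-b[0]))<1.5: print(ctrl.hand_in())
```

```text
(array([210.432, 217.664]), np.int64(125)) (array([210.3442623 , 217.39344262]), np.int64(122))
table change px 0 0.030605387427703586
the job is handed in; nothing more can be done
None
```

I pushed the wheel clockwise through one full turn and handed the job in; the handle stands within about 1 mm of its start, the arm is clear, and the loose things look unmoved in the pictures, though the final top view was partly blocked by the arm.

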